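# Set the depth stop of the injection manipulator

## Robot

A 6-joint arm with a two-finger parallel gripper is mounted at the origin on the work surface. World frame = base frame: x ahead of the robot, y to its left, z up, the work surface at z = 0. Lengths are in m, angles in rad, forces in N, time in s.
With the tool pointing down it reaches from about 0.25 to 0.775 m from the base axis. Payload 4 kg.
Tool frame: the origin (TCP) lies between the finger pads; the fingertips stand 14 mm ahead of it and the grasp point (between the pads) lies 5 mm behind it; z points along the fingers, y is the direction in which the jaws open and shut (so a half turn about z gives the same grasp; the last joint's range is limited). The gripper opens to 94 mm and grips with 3 to 60 N. Pads are 16 mm wide; open, the fingers measure 119 mm over their backs; the gripper's body (75 mm by 177 mm) begins 78 mm behind the grasp point.
Start: joints at [-1.416, 0.087, 1.371, -0, 1.684, -0.103], TCP at [0.14, -0.532, 0.187] pointing down, gripper open.
Joint ranges: [-3.1, 3.1], [-0.76, 2.03], [0.27, 2.55], [-1.08, 4.22], [0.17, 2.65], [-2.57, 2.57]. Speed limits (rad/s): [2.79, 2.79, 3.14, 3.14, 3.14, 3.14].

## Interface

Orientations are given as [roll, pitch, yaw] about the fixed x, y, z axes, in that order (R = Rz(yaw) Ry(pitch) Rx(roll)).
In Python, from bench import robot, cams, spotter gives the robot as it stands.
- The arm moves only by the shell command python3 -m inch 'ROWS'. ROWS is JSON, a list of rows, each an object of numbers: "grip": the opening, from 0 (shut) to 1 (fully open); "dx", "dy", "dz": the shift along the tool's x, y, z in units of 25 mm (1.0 is 25 mm); "rx", "ry", "rz": the turn, a rotation vector about the tool's x, y, z in units of 5 degrees (1.0 is 5 degrees). A call has 1 to 12 rows; each row shifts and turns the pose as measured when the row begins, along the tool's axes as they then stand; what a row does not reach is not made up. A row lasts 1/8 s, in which the tool goes at most 62.5 mm and 10.7 degrees, less where a joint would pass 70% of its speed; a pose out of reach is approached as far as the arm can. A call is refused whole if a number of a shift passes 1 or a number of a turn 1, either way. A call with a gripper value outside its range is refused whole. The fingers move at their own pace and stop on an object; the grip force is fixed at half the most. Time passes only in rows, so rows that do not move let the fingers close. It gives the time, the measured TCP pose, the force and the opening at its end, in the units of the state.
- robot.get_obs(): the state, without advancing time (a new reading comes with each control period).
- cams.snapshot(name): name is "scene" or "top" or "wrist"; returns a dict with "frame" (400x640x3 uint8, red, green, blue), "intrinsics" (3x3 intrinsics, pixels), "eye" and "orientation" of the camera in the world. Camera axes: x right, y up, looking along -z (the intrinsics and any distortion apply to the point x, -y, -z); pixel columns grow to the right and rows downward; lengths in m; the calibration is good to about 2 mm. A picture is of the moment at which its call begins. There is no depth.
- robot.close_job(): hands the job in, once; it reports no verdict.
Trained networks look in a picture, given as the dict that the camera call returned (one of the last four; its "shot" number tells which), for a name from the list of things; names that differ only in an ending like _2 or _b are one class to them, and where a whole thing is asked for, a point or a joint stands for the part that bears it (a point fixed in the world has none). Each returns a list of dicts, best first, with "score" (0 to 1); they miss things now and then, are a little off and sometimes report something else, mostly with a low value. They report only what shows in the picture. A call takes as long as a camera call. They do not tell look-alikes from the thing itself.
- spotter.regions_of(picture, query): "pixels" (400x640 bool, what is visible of it) and "extent" ([left, top, right, bottom] in pixels, round what is visible of it).
- spotter.place_of(picture, query): "pixel" ([column, row] in pixels: a listed point, or the origin of a listed thing).
The state is a dict: "time": time; "joint_positions": joint angles; "qvel": joint speeds; "joint_torque": joint torques, N m; "tool_pos": TCP position; "ee_rot": TCP orientation; "wrist_force": force on the tool from outside, world axes, zero at the start; "wrist_torque": the same for the moment, N m; "width": finger opening in m.
Only numpy, scipy, OpenCV 4.12 (cv2) and the standard library are available. Lean on these libraries where they do the work, as an engineer would, in place of code of your own. Each camera call takes 0.05 s, during which the arm holds its last target.

## Task

Set the depth stop on the micromanipulator with the blue wing screw: turn the screw clockwise, seen from above, until it bottoms (its white line then points at the red mark), then back it off anticlockwise by an eighth of a turn (45 degrees, one mark on the dial) and let go of it. Leave the black and the grey wing screws of the two other manipulators as they are.

Things in the scene. Friction and masses are not known exactly. Their poses are not given: they have to be found in the camera images.
- stop_blue (a joint): angle of the blue wing screw, rad: 0 = bottomed (hard stop, white line at the dial's red mark), growing anticlockwise from above; starts at 1.0 to 1.45, turns to 2.6, friction 0.06 N m, stays where left, height constant. Fixed stand: steel foot 100 x 80 mm, dark block 70 x 70, top at 60 mm, thin needle holder reaching 120 mm from the axis at 40 mm height, pointing the red mark's way.
- stop_blue_grip (a point): on the blue screw's vertical axis, 97 mm above the bench. Around it an upright bar grip 42 mm long, 14 thick, from 26 mm below to 10 mm above this point, on a disc 44 mm across (top 25 mm below). x axis: along the bar to the end with the white line, turns with the screw; z up. Under it a fixed white dial 70 mm across, top 32 mm below, with eight marks 45 degrees apart, one broad and red.
- stop_black_tip (a point): outer end of the black wing screw's bar (the end with the white line), 21 mm from its turning axis, 97 mm above the bench. This screw sits on an identical stand but must stay as it is.
- stop_grey_tip (a point): outer end of the grey wing screw's bar (the end with the white line), 21 mm from its turning axis, 97 mm above the bench. This screw sits on an identical stand but must stay as it is.
Not all that is in view belongs to the job. What is shaped like the part that bears stop_blue but yellow is not meant.

How it is judged:
By the outcome, as a careful person would: the job done as asked, in the order asked, and still so for the second after the job is handed in, with the robot touching nothing.
It also fails if it takes over 35 s, if anything falls off the work surface, if the arm or the gripper's body presses on something with over 40 N, if the wrist force passes 120 N, or if a joint passes its speed limit or range.

## Working session

There is one attempt and no reset: what is moved stays moved. The work goes in short steps, Python scripts to look and compute and a shell command to move; the robot and the scene stay as the last step left them, time stands still between calls to the robot, and variables do not carry over. Pictures are saved under pics/ and viewed, and the job is handed in when it is done.

```bash
ls; mkdir -p pics; cat > h.py <<'E'
import numpy as np,cv2
from bench import robot,cams,spotter
def snap(n,f):
    p=cams.snapshot(n); cv2.imwrite('pics/'+f,p['frame'][:,:,::-1]); return p
def ray(p,px):
    K=np.array(p['intrinsics']);d=np.linalg.solve(K,[px[0],px[1],1.]);d=np.array([d[0],-d[1],-d[2]])
    R=np.array(p['orientation']); 
    if R.shape!=(3,3): raise Exception(R)
    return np.array(p['eye']),R@d
def atz(p,px,z):
    e,d=ray(p,px); return e+d*(z-e[2])/d[2]
def proj(p,X):
    R=np.array(p['orientation']);c=R.T@(np.array(X)-p['eye']);K=np.array(p['intrinsics'])
    u=K@[c[0],-c[1],-c[2]];return u[:2]/u[2]
E
python3 - <<'E'
from h import *
o=robot.get_obs();print({k:np.round(v,3) for k,v in o.items()})
for n in('top','scene'):
    p=snap(n,n+'1.png');print(p.keys(),p['eye'],p['orientation'],p['intrinsics'])
    for q in('stop_blue_grip','stop_black_tip','stop_grey_tip'):
        for r in spotter.place_of(p,q)[:5]:print(n,q,r,np.round(atz(p,r['pixel'],.097),3))
E
```

```text
pics
{'time': np.float64(0.0), 'joint_positions': array([-1.416,  0.088,  1.372, -0.   ,  1.684, -0.103]), 'qvel': array([-0.001,  0.001, -0.001, -0.   ,  0.001,  0.001]), 'joint_torque': array([-0.0000e+00, -3.4017e+01, -3.0243e+01,  7.2000e-02,  3.3000e-02,
       -0.0000e+00]), 'tool_pos': array([ 0.14 , -0.531,  0.186]), 'ee_rot': array([-3.139, -0.   ,  0.258]), 'wrist_force': array([-0.108,  0.082,  0.199]), 'wrist_torque': array([-0.015, -0.009,  0.019]), 'width': np.float64(0.094)}
dict_keys(['frame', 'intrinsics', 'eye', 'orientation', 'shot']) [0.23399897 0.0217057  1.15134116] [ 0.21418741 -0.00277077 -1.60143395] [[517.21342194   0.         317.23452842]
 [  0.         517.21342194 202.17869554]
 [  0.           0.           1.        ]]Traceback (most recent call last):
  File "<stdin>", line 6, in <module>
  File "h.py", line 11, in atz
    e,d=ray(p,px); return e+d*(z-e[2])/d[2]
        ~~~^^^^^^
  File "h.py", line 8, in ray
    if R.shape!=(3,3): raise Exception(R)
                       ^^^^^^^^^^^^^^^^^^
Exception: [ 0.21418741 -0.00277077 -1.60143395]
```

Orientation is roll/pitch/yaw; convert.

```bash
cat > h.py <<'E'
import numpy as np,cv2
from scipy.spatial.transform import Rotation as Ro
from bench import robot,cams,spotter
def snap(n,f):
    p=cams.snapshot(n); cv2.imwrite('pics/'+f,p['frame'][:,:,::-1]); return p
def RR(p): return Ro.from_euler('xyz',p['orientation']).as_matrix()
def ray(p,px):
    K=np.array(p['intrinsics']);d=np.linalg.solve(K,[px[0],px[1],1.]);d=np.array([d[0],-d[1],-d[2]])
    return np.array(p['eye']),RR(p)@d
def atz(p,px,z):
    e,d=ray(p,px); return e+d*(z-e[2])/d[2]
def proj(p,X):
    c=RR(p).T@(np.array(X)-p['eye']);K=np.array(p['intrinsics'])
    u=K@[c[0],-c[1],-c[2]];return u[:2]/u[2]
E
python3 - <<'E'
from h import *
for n in('top','scene'):
    p=snap(n,n+'1.png')
    for q in('stop_blue_grip','stop_black_tip','stop_grey_tip'):
        for r in spotter.place_of(p,q)[:5]:print(n,q,r,np.round(atz(p,r['pixel'],.097),3))
print(p['eye'],p['orientation'])
E
```

```text
top stop_blue_grip {'pixel': [458.6, 161.5], 'score': 0.59} [ 0.543 -0.291  0.097]
top stop_blue_grip {'pixel': [298.1, 266.8], 'score': 0.55} [0.33  0.055 0.097]
top stop_black_tip {'pixel': [304.9, 157.2], 'score': 0.6} [0.562 0.035 0.097]
top stop_grey_tip {'pixel': [198.1, 198.5], 'score': 0.64} [0.478 0.26  0.097]
scene stop_blue_grip {'pixel': [328.0, 123.5], 'score': 0.65} [0.325 0.052 0.097]
[ 1.1024771  -0.06866065  0.9949565 ] [ 0.58969799 -0.01057381  1.44848487]
```

View pics/top1.png

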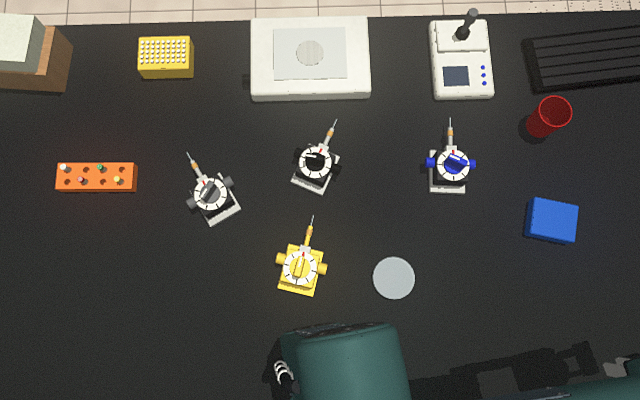

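View pics/scene1.png

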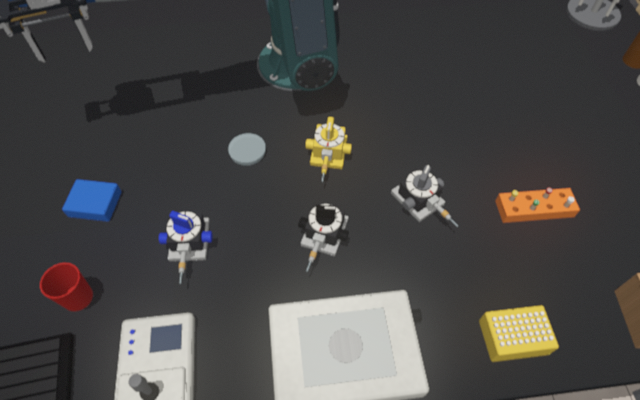

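Candidates in the top picture are blue (456,163), yellow look-alike (300,267), black (317,162) and grey (210,195). By colour it is the one at (456,163), so I'll check it in a close crop.

```bash
python3 - <<'E'
from h import *
a=cv2.imread('pics/top1.png')[110:205,405:505];b=cv2.imread('pics/scene1.png')[195:290,135:235]
c=np.hstack([cv2.resize(x,None,fx=4,fy=4,interpolation=2) for x in(a,b)]);cv2.imwrite('pics/crop1.png',c)
p=cams.snapshot('top')
for q in('stop_blue_grip',):
  for r in spotter.regions_of(p,q)[:3]: print(r['score'],r['extent'],r['pixels'].sum())
print(np.round(proj(p,[0.54,-0.29,0.065]),1),np.round(proj(p,[0.54,-0.29,0.107]),1))
E
```

```text
0.74 [442.9, 153.9, 465.1, 175.8] 326
0.71 [287.6, 257.0, 310.3, 277.5] 349
[454.2 166.9] [459.5 161.3]
```

View pics/crop1.png

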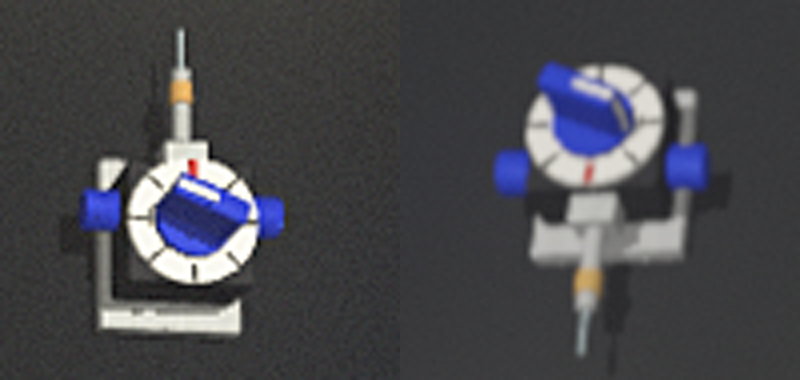

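Crop: the blue screw's white line is at the upper-left end of the bar, about 60° anticlockwise of the red mark (top crop, red mark at (193,167)). Approaching above it.

```bash
python3 -m inch '[{"dx":1,"dy":-0.3,"grip":1},{"dx":1,"dy":-0.3},{"dx":1,"dy":-0.3},{"dx":1,"dy":-0.3},{"dx":1,"dy":-0.3},{"dx":1,"dy":-0.3},{"dx":1,"dy":-0.3},{"dx":1,"dy":-0.3},{"dx":1,"dy":-0.3},{"dx":1,"dy":-0.3},{"dx":1,"dy":-0.3},{"dx":1,"dy":-0.3}]'
python3 - <<'E'
from h import *
print(robot.get_obs()['joint_positions'],robot.get_obs()['ee_rot'])
p=snap('wrist','w1.png');print(p['eye'],p['orientation'])
for r in spotter.place_of(p,'stop_blue_grip'):print(r,np.round(atz(p,r['pixel'],.097),4))
E
```

```text
[-1.41612714e+00  8.71722545e-02  1.37066625e+00  4.44295488e-05
  1.68360047e+00 -1.03117787e-01] [ 3.14143524e+00 -2.80920600e-05  2.57791978e-01]
[ 0.21068421 -0.51339775  0.38425356] [-2.56306703e-01  1.03813071e-04 -1.31179873e+00]invalid input at $[0]: expected keys grip, dx, dy, dz, rx, ry, rz
```

View pics/w1.png

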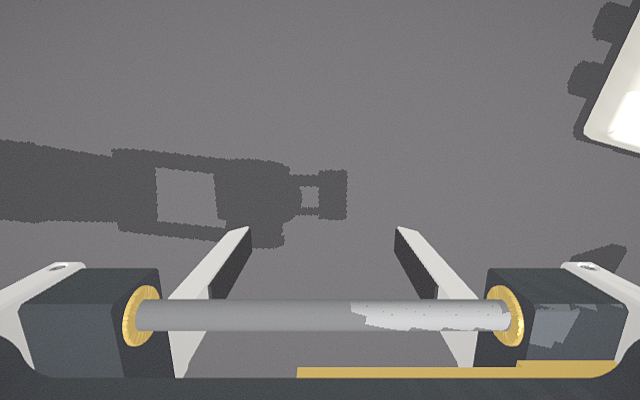

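Every row needs all the keys. The wrist view looks past the fingers, ahead along tool +x.

```bash
python3 -m inch '[{"dx":1,"dy":-0.3,"dz":0,"rx":0,"ry":0,"rz":0,"grip":1},{"dx":1,"dy":-0.3,"dz":0,"rx":0,"ry":0,"rz":0,"grip":1},{"dx":1,"dy":-0.3,"dz":0,"rx":0,"ry":0,"rz":0,"grip":1},{"dx":1,"dy":-0.3,"dz":0,"rx":0,"ry":0,"rz":0,"grip":1},{"dx":1,"dy":-0.3,"dz":0,"rx":0,"ry":0,"rz":0,"grip":1},{"dx":1,"dy":-0.3,"dz":0,"rx":0,"ry":0,"rz":0,"grip":1},{"dx":1,"dy":-0.3,"dz":0,"rx":0,"ry":0,"rz":0,"grip":1},{"dx":1,"dy":-0.3,"dz":0,"rx":0,"ry":0,"rz":0,"grip":1},{"dx":1,"dy":-0.3,"dz":0,"rx":0,"ry":0,"rz":0,"grip":1},{"dx":1,"dy":-0.3,"dz":0,"rx":0,"ry":0,"rz":0,"grip":1},{"dx":1,"dy":-0.3,"dz":0,"rx":0,"ry":0,"rz":0,"grip":1},{"dx":1,"dy":-0.3,"dz":0,"rx":0,"ry":0,"rz":0,"grip":1}]'
python3 - <<'E'
from h import *
o=robot.get_obs();print(o['tool_pos'],o['ee_rot'],o['joint_positions'])
p=snap('wrist','w2.png');print(p['eye'],p['orientation'])
for r in spotter.place_of(p,'stop_blue_grip'):print(r,np.round(atz(p,r['pixel'],.097),4))
E
```

```text
time: 2.2
tool_pos: [0.4145, -0.3649, 0.1877]
ee_rot: [3.139, -0.0, 0.253]
wrist_force: [0.3, 0.1, 0.7]
width: 0.0938
[ 0.41448959 -0.36493298  0.18770096] [ 3.13935835e+00 -2.63913948e-04  2.53290716e-01] [-8.24018239e-01  9.05080258e-02  1.36615976e+00 -8.31176295e-04
  1.68283209e+00  4.93393876e-01]
[ 0.4848848  -0.34639577  0.3847661 ] [-0.25602544 -0.00202728 -1.31628154]
{'pixel': [273.3, 36.1], 'score': 0.75} [ 0.5474 -0.2855  0.097 ]
```

View pics/w2.png

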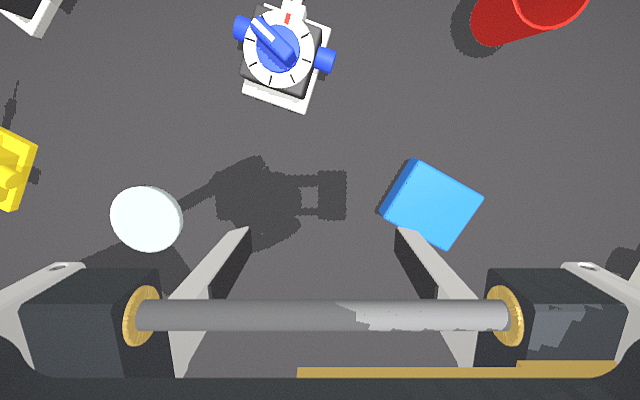

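```bash
python3 -m inch '[{"dx":1,"dy":-0.3,"dz":0,"rx":0,"ry":0,"rz":-1,"grip":1},{"dx":1,"dy":-0.3,"dz":0,"rx":0,"ry":0,"rz":-1,"grip":1},{"dx":0,"dy":0,"dz":0,"rx":0,"ry":0,"rz":-1,"grip":1},{"dx":0,"dy":0,"dz":0,"rx":0,"ry":0,"rz":0,"grip":1}]'
python3 - <<'E'
from h import *
o=robot.get_obs();print(o['tool_pos'],o['ee_rot'])
p=snap('wrist','w3.png');print(p['eye'],p['orientation'])
for r in spotter.place_of(p,'stop_blue_grip'):print(r,np.round(atz(p,r['pixel'],.097),4))
x,y=map(int,spotter.place_of(p,'stop_blue_grip')[0]['pixel'])
x0=max(x-65,0);y0=max(y-60,0);print(x0,y0)
cv2.imwrite('pics/w3c.png',cv2.resize(p['frame'][y0:y0+120,x0:x0+130,::-1],None,fx=5,fy=5,interpolation=2))
np.savez('w3.npz',eye=p['eye'],orientation=p['orientation'],intrinsics=p['intrinsics'],frame=p['frame'])
E
```

```text
time: 2.8
tool_pos: [0.4577, -0.3361, 0.1875]
ee_rot: [3.139, 0.002, 0.524]
wrist_force: [0.2, 0.5, -1.0]
width: 0.0939
[ 0.45769731 -0.33613786  0.18748884] [3.13937297e+00 2.20156344e-03 5.24030528e-01]
[ 0.52088773 -0.29905264  0.38437836] [-0.25842518 -0.00203804 -1.04553641]
{'pixel': [321.0, 91.5], 'score': 0.87} [ 0.5453 -0.2838  0.097 ]
256 31
```

View pics/w3c.png

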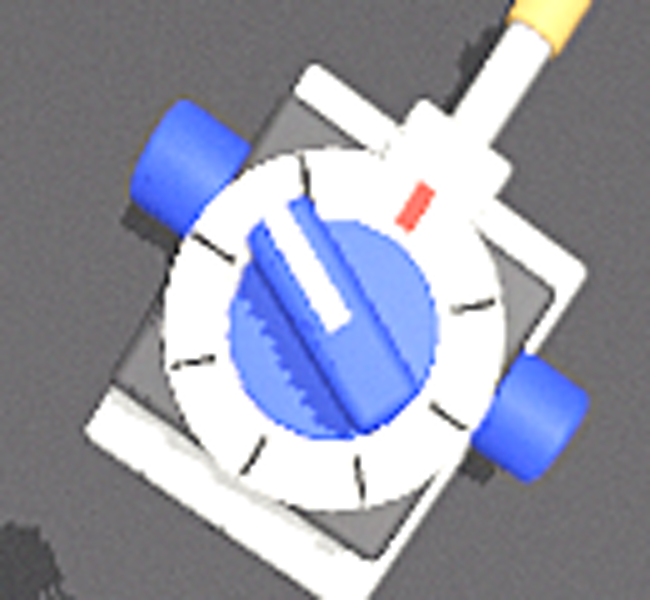

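```bash
python3 - <<'E'
from h import *
p=dict(np.load('w3.npz'))
f=lambda c,z:atz(p,np.array(c)/5+[256,31],z)
print('dial',f((333,332.5),.065),'bar',f((333.5,311),.107))
a=f((279.5,215),.107);b=f((387.5,407.5),.107);d=a-b;print(np.linalg.norm(d),np.degrees(np.arctan2(d[1],d[0])))
l=f((277,215),.107)-f((338,322),.107);print('line',np.degrees(np.arctan2(l[1],l[0])))
d=f((415,207),.065)-f((255,456),.065);print('red',np.degrees(np.arctan2(d[1],d[0])))
E
```

```text
dial [ 0.54382157 -0.28646104  0.065     ] bar [ 0.54400149 -0.28636835  0.107     ]
0.037821840592276994 60.862880042450435
line 61.25561218033857
red -4.084203407059135
```

```bash
python3 -m inch '[{"dx":1,"dy":0,"dz":0,"rx":0,"ry":0,"rz":0,"grip":1},{"dx":1,"dy":0,"dz":0,"rx":0,"ry":0,"rz":0,"grip":1},{"dx":1,"dy":0,"dz":0,"rx":0,"ry":0,"rz":0,"grip":1},{"dx":1,"dy":0,"dz":0,"rx":0,"ry":0,"rz":0,"grip":1},{"dx":0,"dy":0,"dz":0,"rx":0,"ry":0,"rz":-1,"grip":1},{"dx":0,"dy":0,"dz":0,"rx":0,"ry":0,"rz":-1,"grip":1},{"dx":0,"dy":0,"dz":0,"rx":0,"ry":0,"rz":-1,"grip":1},{"dx":0,"dy":0,"dz":0,"rx":0,"ry":0,"rz":-1,"grip":1},{"dx":0,"dy":0,"dz":0,"rx":0,"ry":0,"rz":-1,"grip":1},{"dx":0,"dy":0,"dz":0,"rx":0,"ry":0,"rz":-1,"grip":1},{"dx":0,"dy":0,"dz":0,"rx":0,"ry":0,"rz":-0.6,"grip":1},{"dx":0,"dy":0,"dz":0,"rx":0,"ry":0,"rz":0,"grip":1}]'
cat >> h.py <<'E'
def delta(X):
    o=robot.get_obs();R=Ro.from_euler('xyz',o['ee_rot']).as_matrix()
    print('t',o['time'],'tcp',o['tool_pos'],'yaw',np.degrees(o['ee_rot']),'q6',o['joint_positions'][5])
    print('units',R.T@(np.array(X)-o['tool_pos'])/.025)
E
python3 -c "
from h import *
delta([.544,-.2864,.092])"
```

```text
time: 4.45
tool_pos: [0.5426, -0.2911, 0.1875]
ee_rot: [3.141, 0.005, 1.097]
wrist_force: [-0.2, -0.4, -0.7]
width: 0.0938
t 4.45 tcp [ 0.54258617 -0.29107108  0.18753018] yaw [179.9599065    0.27699195  62.85362716] q6 -0.10843269311153923
units [ 0.2105355  -0.03759969  3.82020853]
```

```bash
python3 -m inch '[{"dx":0.2,"dy":0,"dz":0.8,"rx":0,"ry":0,"rz":0.3,"grip":1},{"dx":0,"dy":0,"dz":0.8,"rx":0,"ry":0,"rz":0,"grip":1},{"dx":0,"dy":0,"dz":0.8,"rx":0,"ry":0,"rz":0,"grip":1},{"dx":0,"dy":0,"dz":0.8,"rx":0,"ry":0,"rz":0,"grip":1},{"dx":0,"dy":0,"dz":0.4,"rx":0,"ry":0,"rz":0,"grip":1},{"dx":0,"dy":0,"dz":0,"rx":0,"ry":0,"rz":0,"grip":1}]'
python3 - <<'E'
from h import *
delta([.544,-.2864,.092]);snap('wrist','w4.png')
E
```

```text
time: 5.2
tool_pos: [0.5443, -0.2891, 0.0963]
ee_rot: [3.138, 0.005, 1.059]
wrist_force: [-0.1, -0.8, 0.0]
width: 0.0938
t 5.2 tcp [ 0.54434396 -0.28910996  0.0962755 ] yaw [179.79306899   0.30806268  60.68852812] q6 -0.06531690433377708
units [ 0.08870288 -0.06567977  0.17030933]
```

View pics/w4.png

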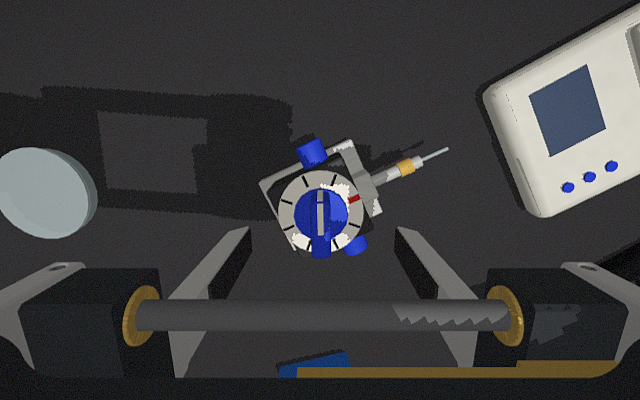

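Bar is centred between the fingers (fingertips at cols 250/395, bar at col 320, aligned upright). Trim and close.

```bash
python3 -m inch '[{"dx":0.1,"dy":-0.05,"dz":0.15,"rx":0,"ry":0,"rz":0,"grip":1},{"dx":0,"dy":0,"dz":0,"rx":0,"ry":0,"rz":0,"grip":0},{"dx":0,"dy":0,"dz":0,"rx":0,"ry":0,"rz":0,"grip":0},{"dx":0,"dy":0,"dz":0,"rx":0,"ry":0,"rz":0,"grip":0},{"dx":0,"dy":0,"dz":0,"rx":0,"ry":0,"rz":0,"grip":0},{"dx":0,"dy":0,"dz":0,"rx":0,"ry":0,"rz":0,"grip":0},{"dx":0,"dy":0,"dz":0,"rx":0,"ry":0,"rz":0,"grip":0}]'
python3 - <<'E'
from h import *
delta([.544,-.2864,.092]);print(robot.get_obs()['wrist_torque'],robot.get_obs()['wrist_force'])
E
```

```text
time: 6.12
tool_pos: [0.5464, -0.2873, 0.0963]
ee_rot: [3.131, 0.006, 1.059]
wrist_force: [-0.0, -0.5, 0.1]
width: 0.0371
t 6.125 tcp [ 0.54640449 -0.28733254  0.09632997] yaw [179.40068804   0.33293857  60.66932876] q6 -0.0607076072261776
units [-0.01358702 -0.10392898  0.17220306]
[-0.08362041 -0.090071   -0.01323801] [-0.03387928 -0.46590403  0.14834264]
```

```bash
python3 -m inch '[{"dx":0,"dy":-0.1,"dz":0.15,"rx":0,"ry":0,"rz":0,"grip":0},{"dx":0,"dy":0,"dz":0,"rx":0,"ry":0,"rz":0,"grip":0},{"dx":0,"dy":0,"dz":0,"rx":0,"ry":0,"rz":0,"grip":0},{"dx":0,"dy":0,"dz":0,"rx":0,"ry":0,"rz":0,"grip":0}]'
python3 - <<'E'
from h import *
delta([.544,-.2864,.092]);print(robot.get_obs()['wrist_torque'],robot.get_obs()['wrist_force'])
E
```

```text
time: 6.62
tool_pos: [0.5439, -0.286, 0.092]
ee_rot: [3.132, 0.006, 1.059]
wrist_force: [-0.2, -0.2, -0.6]
width: 0.0007
t 6.625 tcp [ 0.5438965  -0.28596894  0.0919927 ] yaw [179.43274413   0.33118004  60.66420778] q6 -0.06091660596464616
units [-1.30044915e-02  1.20581989e-02 -9.73716948e-05]
[ 0.00650326 -0.00972338 -0.05100606] [-0.17740956 -0.16290249 -0.61366281]
```

The fingers shut on nothing (width 0.7 mm). Looking.

```bash
python3 - <<'E'
from h import *
w=snap('wrist','w5.png');s=snap('scene','s5.png');t=snap('top','t5.png')
print([np.round(proj(c,[.544,-.2864,z]),1) for c in (w,s,t) for z in (.065,.107)])
print([np.round(proj(c,robot.get_obs()['tool_pos']),1) for c in (w,s,t)])
a=[cv2.resize(x,(400,400),interpolation=2) for x in (s['frame'][170:270,135:235,::-1],w['frame'][150:350,220:420,::-1])]
cv2.imwrite('pics/c5.png',np.hstack(a))
E
```

```text
[array([323.1, 218.2]), array([323.8, 238.1]), array([182.9, 225. ]), array([178.4, 214.9]), array([452.4, 165.1]), array([457.6, 159.5])]
[array([323.2, 229.7]), array([180.2, 218.5]), array([455.5, 161.6])]
```

View pics/c5.png

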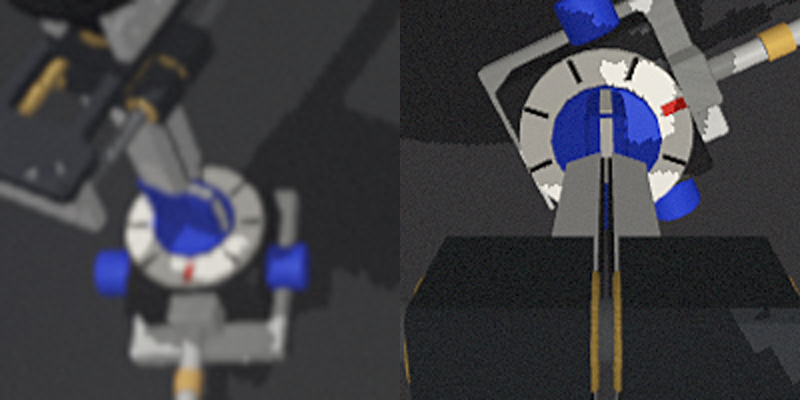

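View pics/w5.png

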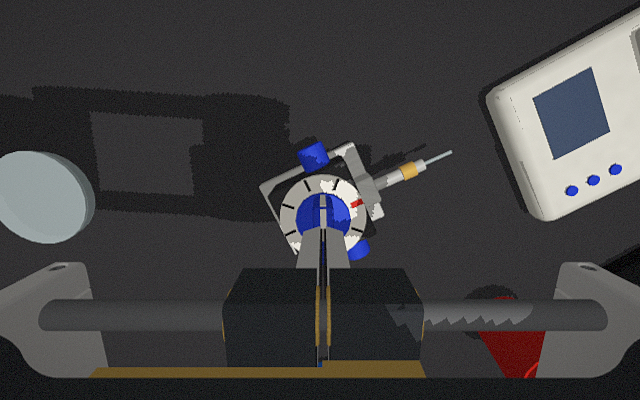

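```bash
python3 - <<'E'
from h import *
s=cv2.imread('pics/s5.png');w=cv2.imread('pics/w5.png')
cv2.imwrite('pics/d5.png',np.hstack([cv2.resize(s[185:260,145:220],(400,400),interpolation=2),cv2.resize(w[180:290,265:375],(400,400),interpolation=2)]))
s=cv2.imread('pics/scene1.png');w=cv2.imread('pics/w4.png')
cv2.imwrite('pics/d4.png',np.hstack([cv2.resize(s[185:260,145:220],(400,400),interpolation=2),cv2.resize(w[180:290,265:375],(400,400),interpolation=2)]))
p=cams.snapshot('wrist');o=robot.get_obs();R=Ro.from_euler('xyz',o['ee_rot']).as_matrix()
print(p['intrinsics'][0],R.T@(p['eye']-o['tool_pos']))
for d in ([0,0,0.014],[.008,0,.014],[-.008,0,.014],[.008,.047,.014],[-.008,.047,.014]):print(d,proj(p,o['tool_pos']+R@d))
print(o['width'])
E
```

```text
[291.97138489   0.         322.64366812] [ 0.07295021 -0.00038142 -0.19701196]
[0, 0, 0.014] [323.06016809 223.28483536]
[0.008, 0, 0.014] [323.07673665 213.24736995]
[-0.008, 0, 0.014] [323.04389846 233.14120924]
[0.008, 0.047, 0.014] [385.28512131 213.32105643]
[-0.008, 0.047, 0.014] [384.129994   233.21275406]
0.0004954851726015527
```

View pics/d5.png

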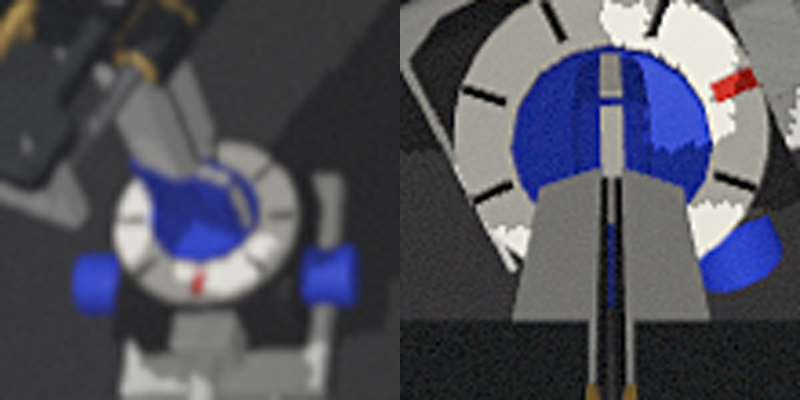

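View pics/d4.png

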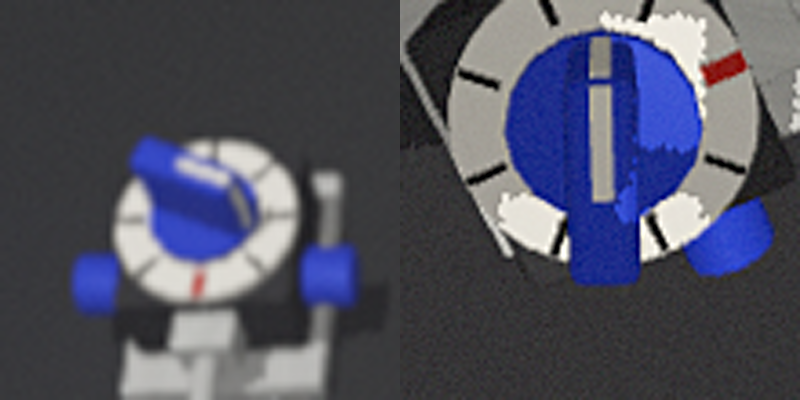

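The closed tips lie just above the bar's top (about z 0.108), so they reach roughly 30 mm less than stated. Evidence: tip edge at (320,227) in the wrist picture, tip spacing of 145 px when open, and no wrist force. I'll open part way and descend in small steps, watching the force.

```bash
python3 -m inch '[{"dx":0,"dy":0,"dz":0,"rx":0,"ry":0,"rz":0,"grip":0.5},{"dx":0,"dy":0,"dz":0,"rx":0,"ry":0,"rz":0,"grip":0.5},{"dx":0,"dy":0,"dz":0,"rx":0,"ry":0,"rz":0,"grip":0.5},{"dx":0,"dy":0,"dz":0,"rx":0,"ry":0,"rz":0,"grip":0.5},{"dx":0,"dy":0,"dz":0,"rx":0,"ry":0,"rz":0,"grip":0.5},{"dx":0,"dy":0,"dz":0.15,"rx":0,"ry":0,"rz":0,"grip":0.5}]'
python3 - <<'E'
from h import *
delta([.544,-.2864,.064]);w=snap('wrist','w6.png')
s=cams.snapshot('scene')['frame'][:,:,::-1]
cv2.imwrite('pics/c6.png',np.hstack([cv2.resize(s[175:260,140:225],(400,400),interpolation=2),cv2.resize(w['frame'][170:290,260:380,::-1],(400,400),interpolation=2)]))
E
```

```text
time: 7.58
tool_pos: [0.5443, -0.2862, 0.0887]
ee_rot: [3.131, 0.006, 1.059]
wrist_force: [0.4, 0.8, -0.1]
width: 0.0473
t 7.575 tcp [ 0.54430011 -0.28622227  0.08867448] yaw [179.36538181   0.33387174  60.66818783] q6 -0.06096147658165002
units [-0.00632698 -0.01791458  0.9868949 ]
```

View pics/c6.png

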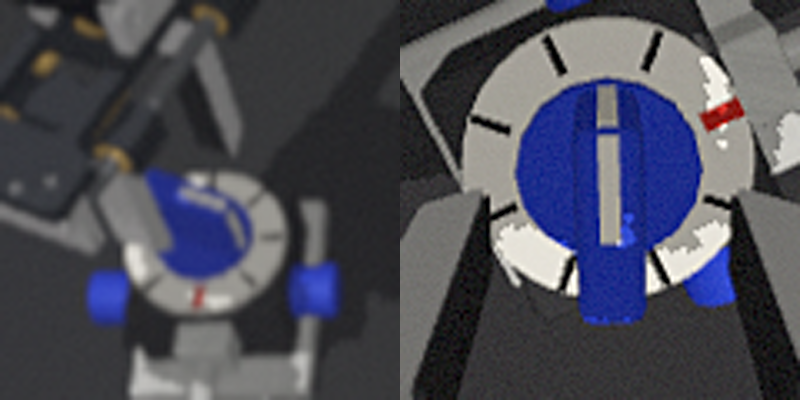

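```bash
python3 -m inch '[{"dx":0,"dy":0,"dz":0.25,"rx":0,"ry":0,"rz":0,"grip":0.5},{"dx":0,"dy":0,"dz":0.2,"rx":0,"ry":0,"rz":0,"grip":0.5}]'; python3 -m inch '[{"dx":0,"dy":0,"dz":0.2,"rx":0,"ry":0,"rz":0,"grip":0.5},{"dx":0,"dy":0,"dz":0.2,"rx":0,"ry":0,"rz":0,"grip":0.5}]'
python3 - <<'E'
from h import *
delta([.544,-.2864,.064]);w=snap('wrist','w7.png')
s=cams.snapshot('scene')['frame'][:,:,::-1]
cv2.imwrite('pics/c7.png',np.hstack([cv2.resize(s[175:260,140:225],(400,400),interpolation=2),cv2.resize(w['frame'][170:290,260:380,::-1],(400,400),interpolation=2)]))
E
```

```text
time: 7.92
tool_pos: [0.5439, -0.2861, 0.076]
ee_rot: [3.132, 0.006, 1.059]
wrist_force: [-0.1, -0.3, 0.0]
width: 0.0472
time: 8.18
tool_pos: [0.5437, -0.286, 0.0648]
ee_rot: [3.133, 0.006, 1.059]
wrist_force: [0.3, 0.7, -0.7]
width: 0.0472
t 8.175 tcp [ 0.54373387 -0.28601959  0.06482843] yaw [179.49872181   0.32828043  60.6685801 ] q6 -0.06092701708537951
units [-0.00786087  0.0164434   0.03332799]
```

View pics/c7.png

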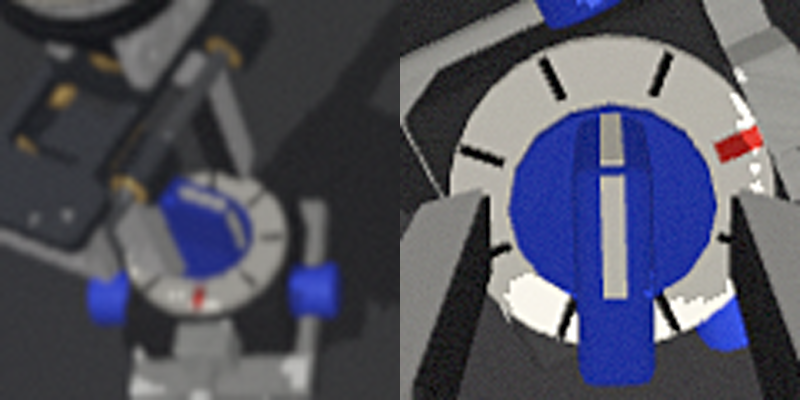

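Straddling with no contact, tips at about z 0.08. Close.

```bash
python3 -m inch '[{"dx":0,"dy":0,"dz":0,"rx":0,"ry":0,"rz":0,"grip":0},{"dx":0,"dy":0,"dz":0,"rx":0,"ry":0,"rz":0,"grip":0},{"dx":0,"dy":0,"dz":0,"rx":0,"ry":0,"rz":0,"grip":0},{"dx":0,"dy":0,"dz":0,"rx":0,"ry":0,"rz":0,"grip":0},{"dx":0,"dy":0,"dz":0,"rx":0,"ry":0,"rz":0,"grip":0},{"dx":0,"dy":0,"dz":0,"rx":0,"ry":0,"rz":0,"grip":0}]'
python3 - <<'E'
from h import *
delta([.544,-.2864,.064]);print(robot.get_obs()['wrist_torque'],robot.get_obs()['wrist_force'])
E
```

```text
time: 9.02
tool_pos: [0.5442, -0.2863, 0.0649]
ee_rot: [3.132, 0.006, 1.059]
wrist_force: [1.3, -0.0, -0.2]
width: 0.0136
t 9.025 tcp [ 0.54423775 -0.28629531  0.06494171] yaw [179.44027285   0.32196156  60.65660037] q6 -0.0607725030305674
units [-0.00809867 -0.00660589  0.03765158]
[ 0.0042465  -0.06390255 -0.01926238] [ 1.28122121 -0.01199132 -0.18723841]
```

```bash
python3 -m inch '[{"dx":0,"dy":0,"dz":0,"rx":0,"ry":0,"rz":1,"grip":0},{"dx":0,"dy":0,"dz":0,"rx":0,"ry":0,"rz":1,"grip":0},{"dx":0,"dy":0,"dz":0,"rx":0,"ry":0,"rz":1,"grip":0},{"dx":0,"dy":0,"dz":0,"rx":0,"ry":0,"rz":1,"grip":0},{"dx":0,"dy":0,"dz":0,"rx":0,"ry":0,"rz":1,"grip":0},{"dx":0,"dy":0,"dz":0,"rx":0,"ry":0,"rz":1,"grip":0},{"dx":0,"dy":0,"dz":0,"rx":0,"ry":0,"rz":1,"grip":0},{"dx":0,"dy":0,"dz":0,"rx":0,"ry":0,"rz":1,"grip":0},{"dx":0,"dy":0,"dz":0,"rx":0,"ry":0,"rz":1,"grip":0},{"dx":0,"dy":0,"dz":0,"rx":0,"ry":0,"rz":1,"grip":0}]'
python3 - <<'E'
from h import *
delta([.544,-.2864,.064]);print(robot.get_obs()['wrist_torque'],robot.get_obs()['wrist_force'])
w=snap('wrist','w8.png')
cv2.imwrite('pics/c8.png',cv2.resize(w['frame'][150:290,240:400,::-1],None,fx=4,fy=4,interpolation=2))
E
```

```text
time: 10.28
tool_pos: [0.544, -0.286, 0.0649]
ee_rot: [3.132, -0.003, 0.16]
wrist_force: [1.2, -2.1, -0.3]
width: 0.0139
t 10.275 tcp [ 0.54401759 -0.28598808  0.06491832] yaw [179.45350154  -0.18621731   9.14979492] q6 0.8383888018724956
units [-0.00343416  0.01580426  0.03687406]
[ 0.06053195 -0.00932516  0.06704705] [ 1.23887672 -2.08999473 -0.29106386]
```

View pics/c8.png

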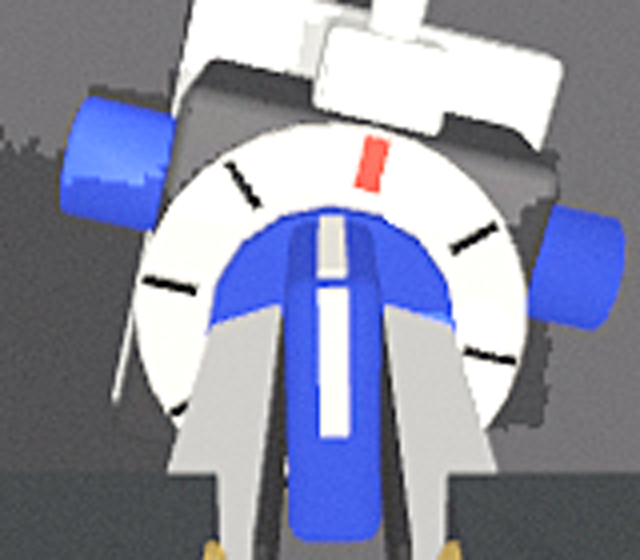

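The screw turned with the gripper; the line is about 13° short of the red mark. Torque 0.067 is just friction. Approaching the stop in small steps.

```bash
python3 -m inch '[{"dx":0,"dy":0,"dz":0,"rx":0,"ry":0,"rz":1,"grip":0},{"dx":0,"dy":0,"dz":0,"rx":0,"ry":0,"rz":1,"grip":0}]'; python3 -c "
from h import *
delta([.544,-.2864,.064]);print(robot.get_obs()['wrist_torque'])"
python3 -m inch '[{"dx":0,"dy":0,"dz":0,"rx":0,"ry":0,"rz":0.5,"grip":0}]'; python3 -c "
from h import *
delta([.544,-.2864,.064]);print(robot.get_obs()['wrist_torque'])"
python3 -m inch '[{"dx":0,"dy":0,"dz":0,"rx":0,"ry":0,"rz":0.5,"grip":0}]'; python3 -c "
from h import *
delta([.544,-.2864,.064]);print(robot.get_obs()['wrist_torque'])"
```

```text
time: 10.58
tool_pos: [0.544, -0.2859, 0.0649]
ee_rot: [3.133, -0.005, -0.019]
wrist_force: [1.8, -0.7, -1.5]
width: 0.0139
t 10.575 tcp [ 0.54396497 -0.28591451  0.0649375 ] yaw [179.50853978  -0.270874    -1.10272226] q6 1.0173113557808033
units [0.00159725 0.01906675 0.0376728 ]
[ 0.08354762 -0.01033778  0.07629675]
time: 10.7
tool_pos: [0.544, -0.2859, 0.0649]
ee_rot: [3.133, -0.005, -0.063]
wrist_force: [1.0, -1.0, -0.4]
width: 0.0139
t 10.7 tcp [ 0.54396717 -0.28587068  0.06494269] yaw [179.5269078   -0.29109767  -3.61609179] q6 1.0611820628548607
units [0.00245428 0.02073581 0.03789309]
[0.10433239 0.0004101  0.04700026]
time: 10.82
tool_pos: [0.544, -0.2859, 0.0649]
ee_rot: [3.133, -0.005, -0.106]
wrist_force: [1.5, 0.3, -1.4]
width: 0.0142
t 10.825 tcp [ 0.54400815 -0.28593437  0.06493722] yaw [179.53196266  -0.31363366  -6.08193491] q6 1.104243416842868
units [0.00144377 0.01824811 0.03764743]
[ 0.06575763 -0.04603256  0.36946187]
```

```bash
python3 -m inch '[{"dx":0,"dy":0,"dz":0,"rx":0,"ry":0,"rz":0.3,"grip":0}]'
python3 - <<'E'
from h import *
delta([.544,-.2864,.064]);print(robot.get_obs()['wrist_torque'],robot.get_obs()['wrist_force'])
w=snap('wrist','w9.png')
cv2.imwrite('pics/c9.png',cv2.resize(w['frame'][150:290,240:400,::-1],None,fx=5,fy=4,interpolation=2)[:, :800])
E
```

```text
time: 10.95
tool_pos: [0.544, -0.286, 0.065]
ee_rot: [3.133, -0.006, -0.131]
wrist_force: [1.1, -1.0, -0.4]
width: 0.0141
t 10.95 tcp [ 0.5440311  -0.28596865  0.06497631] yaw [179.52226356  -0.32351765  -7.50833735] q6 1.1293203472537938
units [0.00080091 0.0169425  0.03920036]
[0.00551848 0.01242537 0.60890338] [ 1.11730487 -1.04041843 -0.36259918]
```

View pics/c9.png

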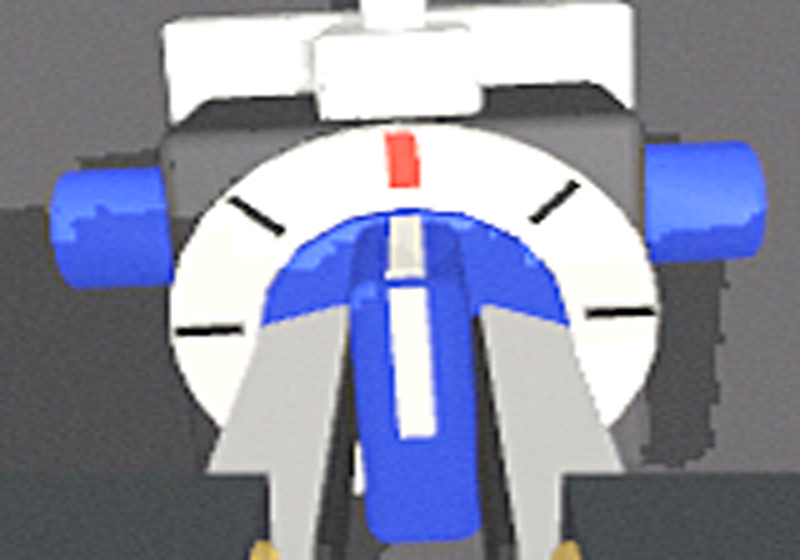

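Bottomed: torque rose 0.05 → 0.37 → 0.61 N m, the gripper began twisting on the bar, and the white line (404,250) meets the red mark (403,160). Torque extrapolates to the stop at yaw ≈ −4.3°, so back off to about +41°.

```bash
python3 -m inch '[{"dx":0,"dy":0,"dz":0,"rx":0,"ry":0,"rz":-1,"grip":0},{"dx":0,"dy":0,"dz":0,"rx":0,"ry":0,"rz":-1,"grip":0},{"dx":0,"dy":0,"dz":0,"rx":0,"ry":0,"rz":-1,"grip":0},{"dx":0,"dy":0,"dz":0,"rx":0,"ry":0,"rz":-1,"grip":0},{"dx":0,"dy":0,"dz":0,"rx":0,"ry":0,"rz":-1,"grip":0},{"dx":0,"dy":0,"dz":0,"rx":0,"ry":0,"rz":-1,"grip":0},{"dx":0,"dy":0,"dz":0,"rx":0,"ry":0,"rz":-1,"grip":0},{"dx":0,"dy":0,"dz":0,"rx":0,"ry":0,"rz":-1,"grip":0},{"dx":0,"dy":0,"dz":0,"rx":0,"ry":0,"rz":-1,"grip":0},{"dx":0,"dy":0,"dz":0,"rx":0,"ry":0,"rz":-0.3,"grip":0}]'
python3 - <<'E'
from h import *
delta([.544,-.2864,.064]);print(robot.get_obs()['wrist_torque'],robot.get_obs()['wrist_force'])
w=snap('wrist','w10.png')
cv2.imwrite('pics/c10.png',cv2.resize(w['frame'][150:290,240:400,::-1],None,fx=4,fy=4,interpolation=2)[:, :800])
E
```

```text
time: 12.25
tool_pos: [0.5441, -0.2862, 0.0649]
ee_rot: [3.132, 0.001, 0.706]
wrist_force: [1.7, -0.9, -0.5]
width: 0.014
t 12.25 tcp [ 0.54406725 -0.28618323  0.06490404] yaw [1.79467337e+02 6.81620088e-02 4.04427185e+01] q6 0.29119219180698425
units [-0.00762868  0.00451754  0.03621428]
[ 0.00406662 -0.0377261  -0.08161519] [ 1.72566977 -0.90272447 -0.54056048]
```

View pics/c10.png

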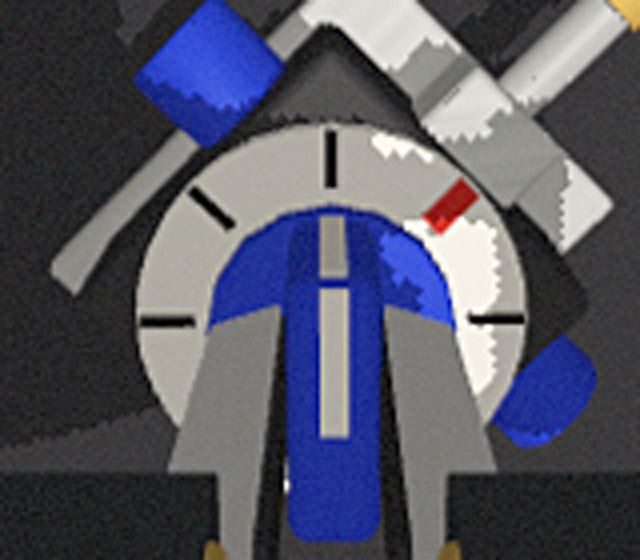

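The line sits on the first mark anticlockwise of red: mark at (330,160), line at (333,250). Open and withdraw straight up.

```bash
python3 -m inch '[{"dx":0,"dy":0,"dz":0,"rx":0,"ry":0,"rz":0,"grip":0.6},{"dx":0,"dy":0,"dz":0,"rx":0,"ry":0,"rz":0,"grip":0.6},{"dx":0,"dy":0,"dz":0,"rx":0,"ry":0,"rz":0,"grip":0.6},{"dx":0,"dy":0,"dz":0,"rx":0,"ry":0,"rz":0,"grip":0.6},{"dx":0,"dy":0,"dz":-0.6,"rx":0,"ry":0,"rz":0,"grip":0.6},{"dx":0,"dy":0,"dz":-1,"rx":0,"ry":0,"rz":0,"grip":0.6},{"dx":0,"dy":0,"dz":-1,"rx":0,"ry":0,"rz":0,"grip":0.6},{"dx":0,"dy":0,"dz":-1,"rx":0,"ry":0,"rz":0,"grip":0.6},{"dx":-1,"dy":0,"dz":-1,"rx":0,"ry":0,"rz":0,"grip":0.6},{"dx":-1,"dy":0,"dz":0,"rx":0,"ry":0,"rz":0,"grip":0.6},{"dx":-1,"dy":0,"dz":0,"rx":0,"ry":0,"rz":0,"grip":0.6},{"dx":0,"dy":0,"dz":0,"rx":0,"ry":0,"rz":0,"grip":0.6}]'
python3 - <<'E'
from h import *
w=snap('wrist','w11.png');np.savez('w11.npz',eye=w['eye'],orientation=w['orientation'],intrinsics=w['intrinsics'])
x,y=map(int,proj(w,[.544,-.2864,.08]));x0=x-70;y0=max(y-60,0);print(x0,y0)
cv2.imwrite('pics/c11.png',cv2.resize(w['frame'][y0:y0+120,x0:x0+140,::-1],None,fx=5,fy=5,interpolation=2))
t=snap('top','t11.png')
E
```

```text
time: 13.8
tool_pos: [0.4864, -0.3354, 0.194]
ee_rot: [3.122, -0.001, 0.706]
wrist_force: [-0.2, 0.2, -1.3]
width: 0.0563
250 61
```

View pics/c11.png

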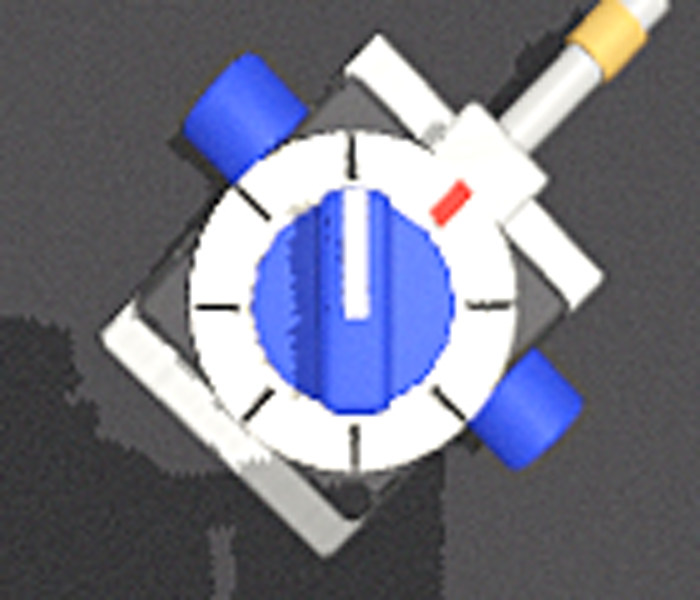

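View pics/t11.png

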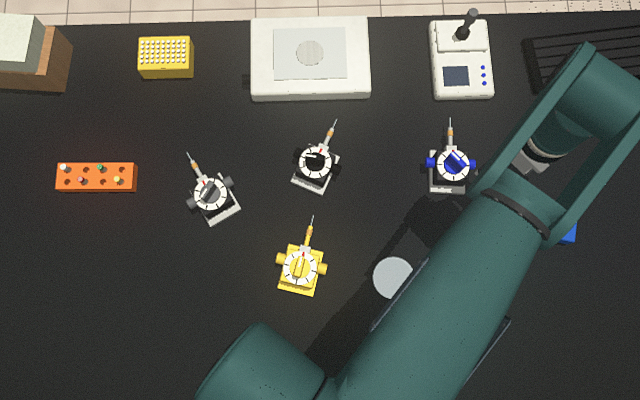

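```bash
python3 - <<'E'
from h import *
p=dict(np.load('w11.npz'))
def ang(a,b,z):
    f=lambda c:atz(p,np.array(c)/5+[250,61],z);d=f(a)-f(b);return np.degrees(np.arctan2(d[1],d[0]))
print('line',ang((354,190),(356,318),.107),'mark',ang((352,155),(354.5,447),.065),'red',ang((451,203),(258,404),.065))
print('bar edges',ang((328,212),(326,395),.107),ang((379,200),(386,395),.107))
E
```

```text
line 41.34701205236831 mark 40.902916631842736 red -4.397618562376
bar edges 39.48573623224725 42.817333140775446
```

Line 41.3° against mark 40.9° (red at −4.4°), so the back-off is about 45°. Gripper is clear, so I'm handing in.

```bash
python3 -c "
from bench import robot
print(robot.get_obs()['time'],abs(robot.get_obs()['qvel']).max(),robot.close_job())"
```

```text
the job is handed in; nothing more can be done
13.9 0.0169802181509638 None
```

The blue wing screw is bottomed, backed off by an eighth of a turn and released. I handed the job in at 13.9 s with the gripper clear of it.

- **Bottoming:** I turned it clockwise until the wrist torque climbed from about 0.05 to 0.61 N m. The white line then pointed at the red mark.
- **Back-off:** After release, the line measured 41.3°, against 40.9° for the first mark anticlockwise of red and −4.4° for red. That is 45.7° measured from the red mark, or 0.4° past the 45° mark, which is within what I can read from the picture.
- **Other screws:** The arm did not go near the black, grey and yellow stands, and they look unchanged in the last top picture. I did not measure their angles.
- **What failed or disagreed:** The first grasp closed on nothing, just above the bar. In the pictures the fingertips sat about 30 mm higher than the stated tool geometry. I went down by that much with the force readings staying near zero, and the second grasp held at 14 mm.

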